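Settle the rocking half-round holder rest on its flat foot

ROBOT

A 6-joint arm with a two-finger parallel gripper is mounted at the origin on the work surface. World frame = base frame: x ahead of the robot, y to its left, z up, the work surface at z = 0. Lengths are in m, angles in rad, forces in N, time in s.
With the tool pointing down it reaches from about 0.375 to 0.9 m from the base axis. Payload 3.1 kg.
Tool frame: the origin (TCP) lies at the centre of the arm's flange, where the gripper is bolted on; the fingertips stand 173 mm ahead of it and the grasp point (between the pads) lies 155 mm ahead of it; z points along the fingers, x is the direction in which the jaws open and shut, and the axes are right-handed (so a half turn about z gives the same grasp; the last joint's range is limited). The gripper opens to 85 mm and grips with 20 to 120 N. Pads are 22 mm wide; open, the fingers measure 114 mm over their backs; the gripper's body (76 mm by 85 mm) begins 54 mm behind the grasp point. The pads swing forward as they close: fully open they stand 13 mm farther back than shut.
Start: joints at [-0.178, 0.527, 1.433, -0, 1.181, -0.178], TCP at [0.625, 0, 0.405] pointing down, gripper open.
Joint ranges: [-3.08, 3.08], [-0.75, 2.2], [0.22, 2.44], [-1.43, 4.57], [0, 2.65], [-2.85, 2.85]. Speed limits (rad/s): [2.79, 2.79, 3.14, 3.14, 3.14, 3.14].

INTERFACE

Orientations are given as a unit quaternion [x, y, z, w].
In Python, from station import manip gives the robot as it stands.
- The arm moves only by the shell command python3 -m jog 'ROWS' [OPENING] [FORCE]. ROWS is JSON, a list that holds one entry, the list of rows, each a list of 4 numbers: the shift along the world's x, y, z in mm, then the turn about the world's z in degrees. A call has exactly 8 rows; each row shifts and turns the commanded pose from where the row before left it; what a row does not reach is not made up. A row lasts 1/8 s, in which the tool goes at most 62.5 mm and 10.7 degrees, less where a joint would pass 70% of its speed; a pose out of reach is approached as far as the arm can. A call is refused whole if a number of a shift passes 62.5 or a number of a turn 10.7, either way. A call with a gripper value outside its range is refused whole. OPENING is the opening in per cent of the stroke, from 0 (shut) to 100 (fully open), set as the call begins (- or left out, the last holds). The fingers move at their own pace and stop on an object; FORCE is the grip in N (left out, the last holds). Time passes only in rows, so rows that do not move let the fingers close, or fill a call up. It gives the time, the measured TCP pose, the force and the opening at its end, in the units of the state.
- manip.sense(): the state, without advancing time (a new reading comes with each control period).
- manip.snapshot(name): name is "scene" or "side" or "wrist"; returns the picture (480x640x3 uint8, red, green, blue); there is no depth.
- manip.camera_info(name): a dict with "fx", "fy", "cx", "cy" (pixels), "R" (3x3) and "t" (3): a world point X has camera coordinates R X + t. Camera axes: x right, y down, z forward; pixel columns grow to the right and rows downward; lengths in m; the calibration is good to about 2 mm. The wrist camera is an equidistant fisheye: a pixel r from the principal point sees the ray r / f radians off the axis. A picture is of the moment at which its call begins: read the wrist's pose just before it. camera_info takes no time and is no camera call; for the wrist camera it gives the pose at the moment of the call.
- manip.sign_off(): hands the job in, once; it reports no verdict.
The state is a dict: "t": time; "q": joint angles; "qd": joint speeds; "tau": joint torques, N m; "tcp_pos": TCP position; "tool_rot": TCP orientation; "force": force on the tool from outside, world axes, zero at the start; "ft_torque": the same for the moment, N m; "finger_gap": opening from 0.0 (shut) to 1.0 (fully open).
Only numpy, scipy, OpenCV 4.12 (cv2) and the standard library are available. Lean on these libraries where they do the work, as an engineer would, in place of code of your own. Each camera call takes 0.05 s, during which the arm holds its last target. There are 200 camera calls.

TASK

One of the two half-round specimen rests beside the microscope, the one with the blue stripe, is rocking on its round belly. Stop it and set it down gently, without dropping it, on its flat black foot in the middle of the green mat, so that it stands still there with its white face on the slant, and let go. Leave the other rest, with the orange stripe, standing as it is.

Things in the scene. Friction and masses are not known exactly. Their poses are not given: they have to be found in the camera images.
- rest_blue_mid (a point): Centre of mass of the loose grey half-round rest (0.3 kg, 56 mm long, half disc of radius 40 mm): white face 80 mm wide with a blue stripe along one edge, round belly opposite. Starts rocking on the belly, face near level, stripe towards the robot. Axes: y along the length, z up when it stands on its foot, x then level, stripe side to belly side. The flat D-shaped ends, 56 mm apart, suit gripping.
- rest_blue_foot (a point): Centre of its flat black foot, 49 mm wide, cut into the belly on the stripe side, 43 degrees off the white face; same axes. The centre of mass lies 13 mm to +x and 22 mm to +z of it. Resting on the belly, the rest's z leans 54 degrees, its centre of mass 24 mm above the bench: turned 54 degrees about its length, stripe going down, it stands on the foot, 59 mm high.
- mat_top (a point): Centre of the top of a thin square green mat, 130 x 130 mm, 3 mm high, fixed to the bench; x and y along its sides, z up. The rest may face any way on it.
- rest_orange_mid (a point): The same point of a second, equal but orange-striped rest, loose, already standing on its foot on the bench; to be left alone. The two rests stand either side of the mat, left and right by chance.

How it is judged:
At the end, for the whole second after the job is handed in: The blue-striped rest stands still and released on its flat foot (z axis within 7 degrees of vertical) on the green mat, its centre point within 30 mm of the mat's centre, whichever way it faces; the orange-striped rest still stands on its foot (horizontal distance between rest_blue_mid and mat_top below 0.03 m and angle between each of rest_blue_mid, rest_orange_mid's own z axis and vertical below 0.12 rad and z of rest_blue_mid in the frame of mat_top between 0.017 and 0.027 m and linear speed of rest_blue below 0.02 m/s and angular speed of rest_blue below 0.2 rad/s); the robot touches nothing.
It fails at once if the orange-striped rest is shifted by more than 25 mm or tipped (distance of rest_orange_mid from where it was at the start of the episode above 0.025 m or angle between rest_orange_mid's own z axis and vertical above 0.3 rad).
It fails at once if the blue-striped rest is dropped: it moves faster than 0.6 m/s within 30 mm of where it comes to rest (linear speed of rest_blue above 0.6 m/s and height (world z) of rest_blue_mid below 0.057 m).
It also fails if it takes over 35 s, if anything falls off the work surface, if the arm or the gripper's body presses on something with over 40 N, if the wrist force passes 120 N, or if a joint passes its speed limit or range.

## Working session

There is one attempt and no reset: what is moved stays moved. The work goes in short steps, Python scripts to look and compute and a shell command to move; the robot and the scene stay as the last step left them, time stands still between calls to the robot, and variables do not carry over. Pictures are saved under pics/ and viewed, about 8 in all and at most 12, crops included, and the job is handed in when it is done.

```bash
mkdir -p pics; ls; cat > h.py <<'E'
import numpy as np, cv2
from station import manip
def snap(n,f=None):
    ci=manip.camera_info(n); im=np.array(manip.snapshot(n)); 
    if f: cv2.imwrite('pics/'+f,im[:,:,::-1])
    return im,{k:np.array(v) if k in'Rt' else v for k,v in ci.items() if k in('R','t','fx','fy','cx','cy')}
def ray(ci,p,fish=False):
    x=(p[0]-ci['cx'])/ci['fx'];y=(p[1]-ci['cy'])/ci['fy']
    if fish:
        r=np.hypot(x,y);d=np.array([x/r*np.sin(r),y/r*np.sin(r),np.cos(r)])
    else: d=np.array([x,y,1.])
    return -ci['R'].T@ci['t'], ci['R'].T@d
def onz(ci,p,z,fish=False):
    o,d=ray(ci,p,fish);return o+d*(z-o[2])/d[2]
def blobs(im,col,amin=30):
    hsv=cv2.cvtColor(im,cv2.COLOR_RGB2HSV)
    lo,hi={'blue':((100,110,60),(130,255,255)),'orange':((5,130,100),(22,255,255)),'green':((40,70,40),(85,255,255))}[col]
    c,_=cv2.findContours(cv2.inRange(hsv,lo,hi),cv2.RETR_EXTERNAL,cv2.CHAIN_APPROX_NONE)
    return [k for k in sorted(c,key=cv2.contourArea)[::-1] if cv2.contourArea(k)>amin]
def tri(cis,ps):
    A=np.zeros((3,3));b=np.zeros(3)
    for c,p in zip(cis,ps):
        o,d=ray(c,p);d=d/np.linalg.norm(d);M=np.eye(3)-np.outer(d,d);A+=M;b+=M@o
    return np.linalg.solve(A,b)
E
python3 - <<'E'
from h import *
a,ca=snap('scene','s0.png');b,cb=snap('side','d0.png')
cv2.imwrite('pics/both.png',cv2.resize(np.vstack([a,b])[:,:,::-1],(400*1,600)))
for n,im,ci in(('scene',a,ca),('side',b,cb)):
    print(n,'cam',(-ci['R'].T@ci['t']).round(3))
    for col in('blue','orange','green'):
        for k in blobs(im,col)[:3]: print(col,cv2.contourArea(k),cv2.boundingRect(k),cv2.minAreaRect(k))
E
```

```text
pics
scene cam [ 0.859 -0.52   0.698]
blue 4870.0 (542, 59, 98, 85) ((591.09228515625, 97.83847045898438), (79.1341552734375, 83.72343444824219), 29.744882583618164)
blue 472.5 (191, 350, 28, 39) ((204.68431091308594, 368.8193664550781), (14.378105163574219, 37.5159797668457), 25.016895294189453)
orange 438.0 (592, 416, 32, 64) ((607.6021728515625, 448.218994140625), (11.192084312438965, 68.51947784423828), 19.98310661315918)
orange 56.5 (617, 396, 15, 19) ((623.3014526367188, 404.863037109375), (9.597373962402344, 19.428831100463867), 20.556045532226562)
orange 40.5 (353, 147, 13, 16) ((359.0393371582031, 154.8370819091797), (3.497993230819702, 18.549962997436523), 32.0053825378418)
green 5156.5 (295, 221, 114, 86) ((351.1525573730469, 261.22161865234375), (93.57069396972656, 67.87545776367188), 25.709951400756836)
green 215.5 (104, 22, 25, 28) ((118.67694091796875, 36.59785461425781), (22.627002716064453, 26.09613037109375), 68.74949645996094)
side cam [ 0.473 -0.749  0.507]
blue 2053.5 (353, 89, 66, 45) ((385.53106689453125, 111.55790710449219), (44.12797546386719, 64.766105651855
[... 312 characters left out ...]
1, 84.18050384521484), 49.89908981323242)
orange 214.5 (18, 113, 24, 15) ((28.850004196166992, 122.05000305175781), (15.17893123626709, 21.187259674072266), 71.56504821777344)
orange 198.5 (44, 111, 75, 15) ((81.17210388183594, 117.5236587524414), (13.166054725646973, 73.99835968017578), 88.36341857910156)
green 3114.5 (297, 223, 84, 47) ((338.30206298828125, 245.56910705566406), (42.794219970703125, 81.24951171875), 86.69812774658203)
green 101.5 (9, 110, 15, 20) ((15.341466903686523, 118.57317352294922), (9.370426177978516, 20.458763122558594), 38.65980911254883)
green 46.5 (2, 120, 8, 14) ((5.400001525878906, 126.19999694824219), (13.281566619873047, 4.427188873291016), 71.56504821777344)
```

View pics/s0.png

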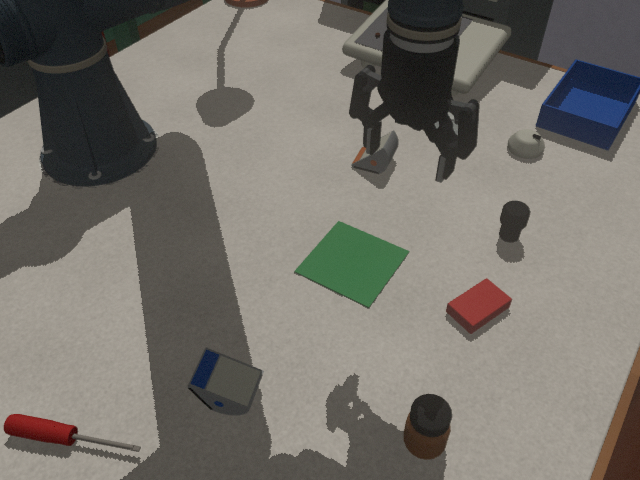

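View pics/d0.png

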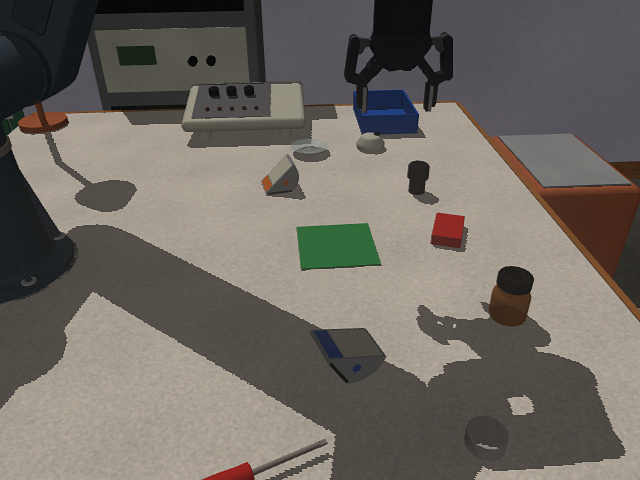

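```bash
python3 - <<'E'
from h import *
a=cv2.imread('pics/s0.png');b=cv2.imread('pics/d0.png')
A=cv2.resize(a[335:425,175:275],(400,360),interpolation=cv2.INTER_CUBIC);B=cv2.resize(b[315:405,300:400],(400,360),interpolation=cv2.INTER_CUBIC)
cv2.imwrite('pics/c0.png',np.hstack([A,B]))
for n,im in(('scene',a),('side',b)):
    ci={k:np.array(v) if k in'Rt' else v for k,v in manip.camera_info(n).items() if k in('R','t','fx','fy','cx','cy')}
    k=blobs(im[:,:,::-1].copy(),'green')[0]
    q=cv2.approxPolyDP(k,6,True)[:,0]
    P=np.array([onz(ci,p,.003) for p in q]);print(n,q.tolist(),P.round(3).tolist(),P.mean(0),[np.linalg.norm(P[i]-P[i-1]).round(3) for i in range(len(P))])
E
```

```text
scene [[338, 221], [295, 271], [369, 306], [408, 251]] [[0.478, 0.082, 0.003], [0.483, -0.045, 0.003], [0.611, -0.04, 0.003], [0.606, 0.087, 0.003]] [0.54448004 0.02120695 0.003     ] [np.float64(0.127), np.float64(0.127), np.float64(0.127), np.float64(0.126)]
side [[367, 223], [297, 227], [301, 268], [380, 264]] [[0.606, 0.085, 0.003], [0.479, 0.08, 0.003], [0.482, -0.046, 0.003], [0.61, -0.043, 0.003]] [0.54425042 0.01906574 0.003     ] [np.float64(0.129), np.float64(0.127), np.float64(0.126), np.float64(0.127)]
```

View pics/c0.png

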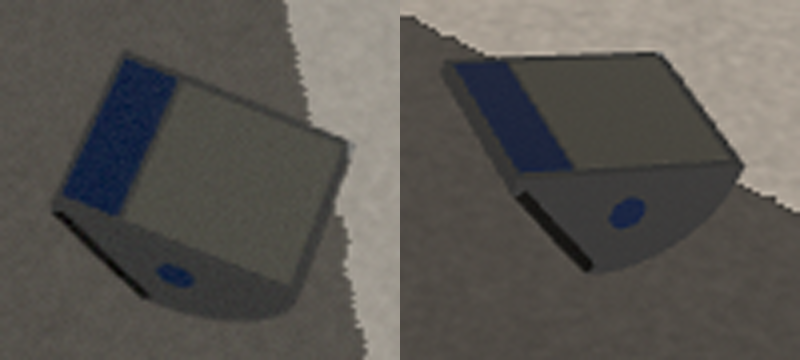

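```bash
python3 - <<'E'
from h import *
ci=[{k:np.array(v) if k in'Rt' else v for k,v in manip.camera_info(n).items() if k in('R','t','fx','fy','cx','cy')} for n in('scene','side')]
s=[(206.2,348),(188.7,386.2),(262.2,370.7),(248.7,407),(219,403.8)]
d=[(311.2,330.5),(329.5,361),(365,328.2),(385.7,356.2),(356.7,368)]
P=[tri(ci,x) for x in zip(s,d)]
for n,p in zip(('SF','SN','RF','RN','dot'),P):print(n,(p*1000).round(1))
SF,SN,RF,RN,_=P
print('len',np.linalg.norm(SF-SN),np.linalg.norm(RF-RN),'wid',np.linalg.norm(SF-RF),np.linalg.norm(SN-RN),'C',np.mean(P[:4],0))
for v in(SF-SN,RF-RN,RF-SF,RN-SN):print(np.degrees(np.arctan2(v[1],v[0])),np.degrees(np.arcsin(v[2]/np.linalg.norm(v))))
s=manip.sense();print(s['t'],s['tcp_pos'],s['tool_rot'])
E
```

```text
SF [ 490.1 -243.5   48.9]
SN [ 508.9 -296.2   48.5]
RF [ 560.8 -221.2   28.9]
RN [ 579.  -270.8   28.2]
dot [ 542.8 -284.8   23.1]
len 0.05601259338271213 0.05285636214347542 wid 0.07675707779164669 0.07725719834986819 C [ 0.53469681 -0.25793213  0.03864542]
109.62017375388457 0.3984157220478164
110.13961582550225 0.785047872552182
17.46222516685225 -15.070916335165398
19.9054674968072 -15.228169166900765
0.1 [6.24678085e-01 6.19180277e-05 4.03818506e-01] [ 9.99999503e-01 -9.87212724e-06 -9.78897040e-04 -1.88871091e-04]
```

```bash
python3 -m jog '[[[-10,-32,-14,-8.8],[-10,-32,-14,-8.8],[-10,-32,-14,-8.8],[-10,-32,-14,-8.8],[-10,-32,-14,-8.8],[-10,-32,-14,-8.8],[-10,-31,-15,-8.8],[-10,-31,-15,-8.9]]]' 100 20
python3 - <<'E'
from h import *
from scipy.spatial.transform import Rotation as R
a,ca=snap('wrist','w1.png')
s=manip.sense();print(s['t'],s['tcp_pos'],R.from_quat(s['tool_rot']).as_matrix()[:,0],s['q'],s['force'])
E
```

```text
t: 1.1
tcp_pos: [0.5445, -0.2549, 0.2899]
tool_rot: [0.815, -0.579, -0.0, -0.0]
force: [1.2, -0.3, -0.2]
finger_gap: 0.999
1.15 [ 0.54315807 -0.25828569  0.28795994] [ 3.23312618e-01 -9.46292121e-01 -4.15028607e-04] [-0.62899952  0.64702148  1.59132972 -0.00303725  0.90543009  0.61444573] [-0.24227796 -1.64933723  0.37714669]
```

View pics/w1.png

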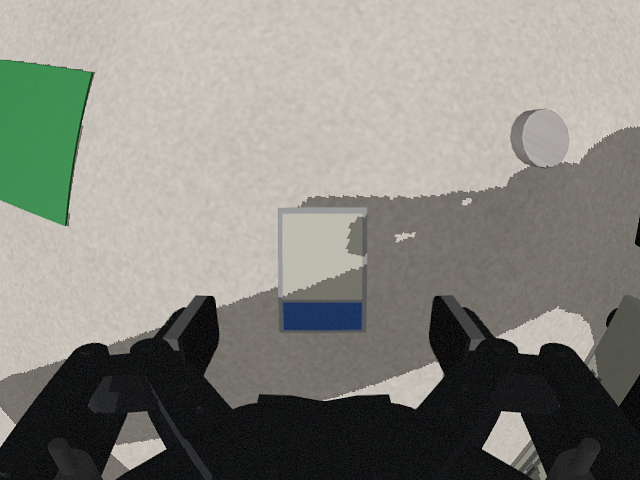

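```bash
python3 - <<'E'
from h import *
from scipy.spatial.transform import Rotation as R
ci=manip.camera_info('wrist');ci={k:np.array(v) if k in'Rt' else v for k,v in ci.items() if k in('R','t','fx','fy','cx','cy')}
# pixel corners seen one moment ago: TCP almost still
for p,z in(((279,208),.032),((366,208),.032),((279,332),.047),((366,332),.047),((322,300),.04)):print(p,onz(ci,p,z,True).round(4))
s=manip.sense();print(s['tcp_pos'],s['t'])
E
```

```text
(279, 208) [ 0.5582 -0.2237  0.032 ]
(366, 208) [ 0.5756 -0.2746  0.032 ]
(279, 332) [ 0.4838 -0.2477  0.047 ]
(366, 332) [ 0.5021 -0.301   0.047 ]
(322, 300) [ 0.5118 -0.2676  0.04  ]
[ 0.54315807 -0.25828569  0.28795994] 1.15
```

```bash
python3 -m jog '[[[1,1,-16,0],[0,0,-16,0],[0,0,-16,0],[0,0,-16,0],[0,0,-16,0],[0,0,-13,0],[0,0,0,0],[0,0,0,0]]]' 100 20
python3 -m jog '[[[0,0,0,0],[0,0,0,0],[0,0,0,0],[0,0,0,0],[0,0,0,0],[0,0,0,0],[0,0,0,0],[0,0,0,0]]]' 30 20
```

```text
t: 2.15
tcp_pos: [0.5462, -0.2531, 0.198]
tool_rot: [0.817, -0.577, 0.0, -0.0]
force: [-0.0, -0.4, 0.3]
finger_gap: 0.998
t: 3.15
tcp_pos: [0.5463, -0.2531, 0.1984]
tool_rot: [0.817, -0.577, 0.001, -0.0]
force: [0.1, 0.8, 5.2]
finger_gap: 0.65
```

```bash
python3 -m jog '[[[0,0,5,0],[0,0,8,0],[0,0,10,0],[0,0,12,0],[0,0,12,0],[0,0,12,0],[0,0,6,0],[0,0,0,0]]]' 30 20
python3 - <<'E'
from h import *
a,_=snap('scene');b,_=snap('side')
c=lambda im,x,y:cv2.resize(im[y:y+150,x:x+130,::-1],(390,450))
cv2.imwrite('pics/l2.png',np.hstack([c(a,140,270),c(b,280,240)]))
E
```

```text
t: 4.15
tcp_pos: [0.5461, -0.253, 0.2634]
tool_rot: [0.817, -0.577, 0.001, 0.0]
force: [0.2, 0.8, -2.4]
finger_gap: 0.649
```

View pics/l2.png

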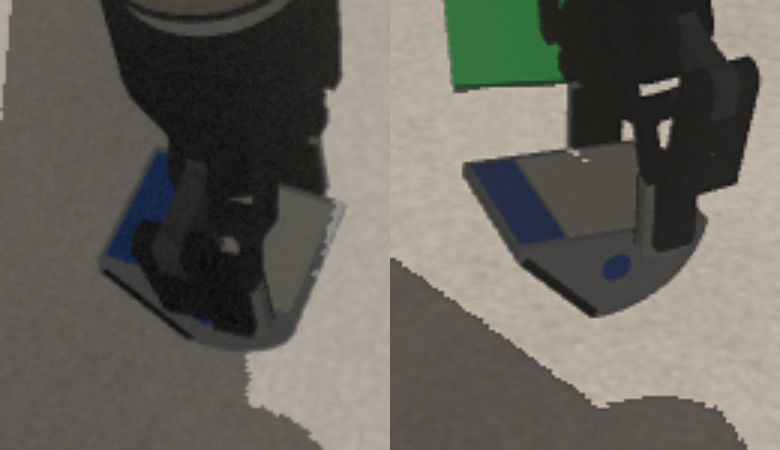

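```bash
python3 -m jog '[[[2,15,0,0],[4,35,0,0],[5,45,0,0],[6,50,0,0],[6,50,0,0],[5,45,0,0],[4,30,0,0],[2,15,0,0]]]' 30 20
python3 - <<'E'
from h import *
a,c=snap('scene','s3.png');b,d=snap('side','d3.png')
for im,ci in((a,c),(b,d)):
    for k in blobs(im,'orange',20)[:5]: print(cv2.boundingRect(k), onz(ci,cv2.minAreaRect(k)[0],.03))
k=lambda im,x,y,w,h:cv2.resize(im[y:y+h,x:x+w,::-1],(400,450))
cv2.imwrite('pics/l3.png',np.hstack([k(a,270,120,160,180),k(b,250,120,160,180)]))
E
```

```text
t: 5.25
tcp_pos: [0.5795, 0.0346, 0.2623]
tool_rot: [0.817, -0.576, -0.001, 0.0]
force: [0.0, -0.5, -2.4]
finger_gap: 0.648
(592, 417, 30, 63) [ 0.95171147 -0.08238075  0.03      ]
(615, 411, 11, 11) [ 0.95200747 -0.03255684  0.03      ]
(456, 102, 184, 218) [1.02634447 0.15972096 0.03      ]
(18, 113, 24, 15) [-0.18627423  0.60423612  0.03      ]
(44, 110, 77, 16) [-0.05684567  0.61199179  0.03      ]
(262, 175, 10, 16) [0.42282475 0.20710718 0.03      ]
```

View pics/l3.png

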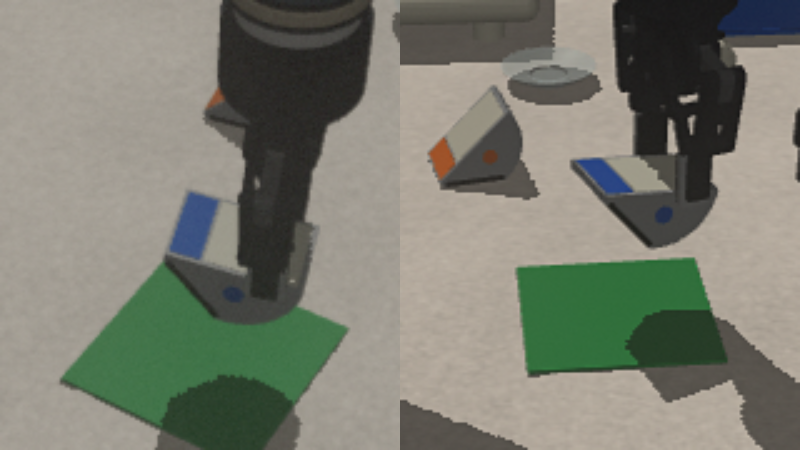

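```bash
python3 -m jog '[[[0,0,-10,0],[0,0,-12,0],[0,0,-12,0],[0,0,-10,0],[0,0,-7,0],[0,0,-5,0],[0,0,-3,0],[0,0,0,0]]]' 30 20
python3 -c "
from station import manip;s=manip.sense();print(s['tcp_pos'],s['force'],s['ft_torque'])"
```

```text
t: 6.35
tcp_pos: [0.58, 0.0321, 0.2037]
tool_rot: [0.817, -0.577, 0.0, -0.0]
force: [0.2, 1.3, -2.1]
finger_gap: 0.646
[0.58000591 0.03211611 0.20368888] [ 0.20120652  1.2585967  -2.0763408 ] [ 0.00553271 -0.06996696  0.05151853]
```

```bash
python3 -m jog '[[[0,0,-1,0],[0,0,-1,0],[0,0,-0.5,0],[0,0,0,0],[0,0,0,0],[0,0,0,0],[0,0,0,0],[0,0,0,0]]]' 30 20
```

```text
t: 7.35
tcp_pos: [0.5802, 0.0321, 0.2015]
tool_rot: [0.817, -0.577, 0.0, -0.0]
force: [-0.0, 0.9, 2.9]
finger_gap: 0.646
```

```bash
python3 -m jog '[[[0,0,0,0],[0,0,0,0],[0,0,0,0],[-6,-2,0,0],[-7,-2.3,0,0],[-6,-2.2,0,0],[0,0,0,0],[0,0,0,0]]]' 85 20
python3 - <<'E'
from h import *
a,c=snap('scene','s4.png');b,d=snap('side','d4.png')
k=lambda im,x,y,w,h:cv2.resize(im[y:y+h,x:x+w,::-1],(400,450))
cv2.imwrite('pics/l4.png',np.hstack([k(a,280,150,140,160),k(b,270,140,140,160)]))
E
```

```text
t: 8.35
tcp_pos: [0.5611, 0.0255, 0.2013]
tool_rot: [0.817, -0.577, 0.0, -0.0]
force: [-0.0, 0.2, -1.0]
finger_gap: 0.853
```

View pics/l4.png

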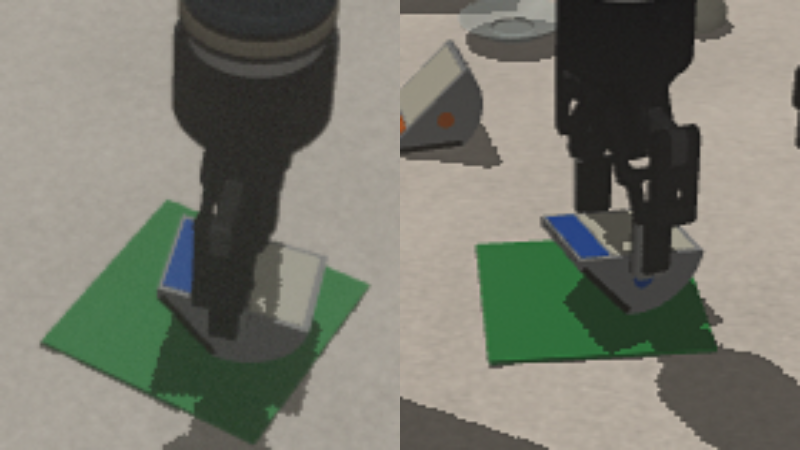

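```bash
python3 -m jog '[[[0,0,0,0],[0,0,0,0],[0,0,0,0],[0,0,0,0],[0,0,0,0],[0,0,0,0],[0,0,-1,0],[0,0,-1,0]]]' 30 20
python3 -m jog '[[[-2,-0.6,-0.3,0],[-2,-0.7,-0.3,0],[-2,-0.7,-0.3,0],[-2,-0.7,-0.3,0],[-2,-0.7,-0.3,0],[-2,-0.7,-0.4,0],[-2,-0.7,-0.5,0],[-2,-0.7,-0.6,0]]]' 30 20
python3 - <<'E'
from h import *
s=manip.sense();print(s['ft_torque'])
b,d=snap('side','d5.png')
k=lambda im,x,y,w,h:cv2.resize(im[y:y+h,x:x+w,::-1],(400,450))
cv2.imwrite('pics/l5.png',k(b,270,140,140,160))
E
```

```text
t: 9.45
tcp_pos: [0.5612, 0.0256, 0.2012]
tool_rot: [0.817, -0.577, 0.0, -0.0]
force: [-4.1, 0.0, 21.7]
finger_gap: 0.649
t: 10.45
tcp_pos: [0.5473, 0.0206, 0.1982]
tool_rot: [0.816, -0.578, 0.004, -0.003]
force: [4.0, 4.7, 10.7]
finger_gap: 0.649
[ 1.03576294 -0.702655    0.10744496]
```

View pics/l5.png

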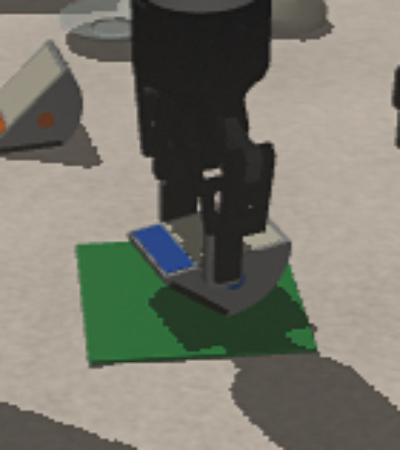

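```bash
python3 -m jog '[[[-2,-0.7,-0.6,0],[-2,-0.7,-0.6,0],[-2,-0.7,-0.7,0],[-2,-0.7,-0.7,0],[-2,-0.7,-0.8,0],[-1.5,-0.5,-0.8,0],[-1,-0.3,-0.8,0],[0,0,-0.5,0]]]' 30 20
python3 - <<'E'
from h import *
s=manip.sense();print(s['ft_torque'])
b,d=snap('side','d6.png')
k=lambda im,x,y,w,h:cv2.resize(im[y:y+h,x:x+w,::-1],(400,450))
cv2.imwrite('pics/l6.png',k(b,270,140,140,160))
E
```

```text
t: 11.5
tcp_pos: [0.5339, 0.0158, 0.1921]
tool_rot: [0.817, -0.577, 0.003, -0.002]
force: [0.4, 0.9, 13.3]
finger_gap: 0.65
[ 0.33142581 -0.38557449 -0.037623  ]
```

View pics/l6.png

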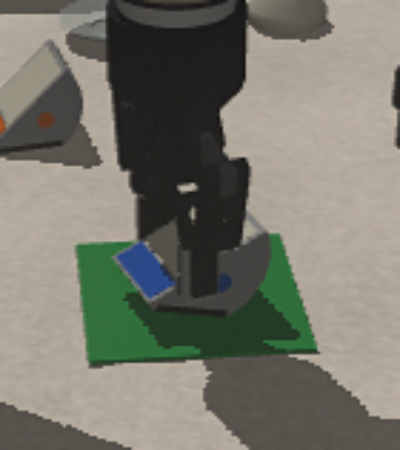

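```bash
python3 -m jog '[[[-1.5,-0.5,-0.5,0],[-1.5,-0.5,-0.5,0],[-1.5,-0.5,-0.5,0],[-1,-0.3,-0.5,0],[-1,-0.3,-0.5,0],[0,0,0,0],[0,0,0,0],[0,0,0,0]]]' 30 20
python3 - <<'E'
from h import *
s=manip.sense();print(s['ft_torque'])
b,d=snap('side','d7.png');a,c=snap('scene','s7.png')
k=lambda im,x,y,w,h:cv2.resize(im[y:y+h,x:x+w,::-1],(400,450))
cv2.imwrite('pics/l7.png',np.hstack([k(a,280,150,140,160),k(b,270,140,140,160)]))
E
```

```text
t: 12.55
tcp_pos: [0.5282, 0.0136, 0.1893]
tool_rot: [0.816, -0.577, 0.004, -0.002]
force: [4.2, 2.2, 4.3]
finger_gap: 0.646
[ 0.40853902 -0.74973699  0.04399635]
```

View pics/l7.png

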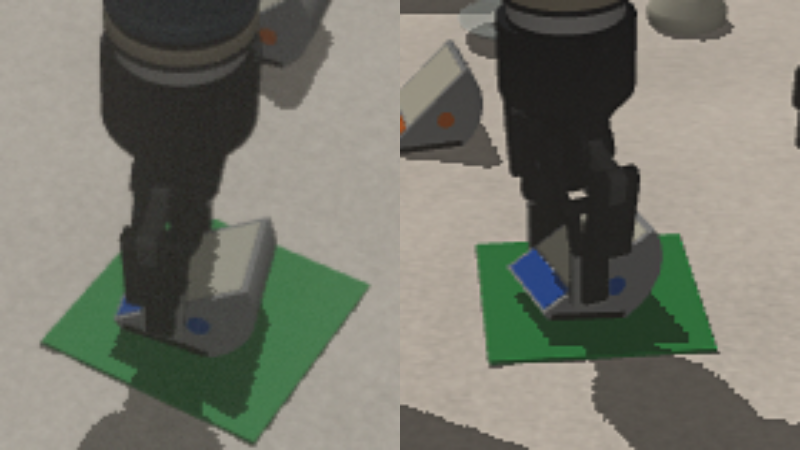

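```bash
python3 -m jog '[[[0,0,0,0],[0,0,0,0],[0,0,0,0],[0,0,0,0],[0,0,0,0],[0,0,0,0],[0,0,0,0],[0,0,0,0]]]' 95 20
python3 -m jog '[[[0,0,5,0],[0,0,15,0],[0,0,25,0],[0,0,30,0],[0,0,30,0],[0,0,25,0],[0,0,10,0],[0,0,0,0]]]' 95 20
python3 - <<'E'
from h import *
b,d=snap('side','d8.png');a,c=snap('scene','s8.png')
k=lambda im,x,y,w,h:cv2.resize(im[y:y+h,x:x+w,::-1],(400,450))
cv2.imwrite('pics/l8.png',np.hstack([k(a,280,150,140,160),k(b,270,140,140,160)]))
def dot(im):
    ks=[k for k in blobs(im,'blue',8) if 280<k[:,0,0].mean()<430 and 150<k[:,0,1].mean()<320]
    return [(cv2.contourArea(k),cv2.minAreaRect(k)[0]) for k in ks]
D=dot(a),dot(b);print(D)
if len(D[0])>1 and len(D[1])>1:
    print('stripe',tri([c,d],[D[0][0][1],D[1][0][1]]),'dot',tri([c,d],[D[0][1][1],D[1][1][1]]))
E
```

```text
t: 13.65
tcp_pos: [0.526, 0.0136, 0.1882]
tool_rot: [0.817, -0.577, 0.0, -0.0]
force: [0.7, -0.4, -0.3]
finger_gap: 0.945
t: 14.65
tcp_pos: [0.5259, 0.0137, 0.3291]
tool_rot: [0.817, -0.577, 0.001, -0.0]
force: [-0.8, 0.5, -0.3]
finger_gap: 0.951
([(112.0, (326.1605529785156, 252.55838012695312))], [(167.5, (315.3961486816406, 244.58078002929688)), (16.0, (341.5, 243.0))])
```

View pics/l8.png

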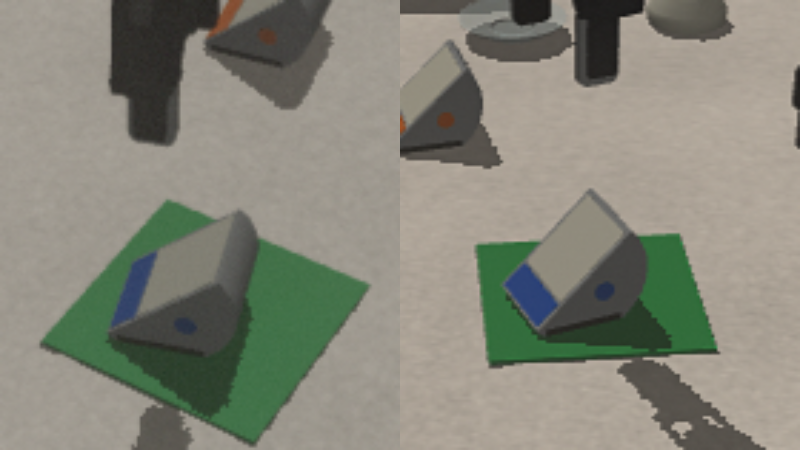

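```bash
python3 - <<'E'
from h import *
ci=[{k:np.array(v) if k in'Rt' else v for k,v in manip.camera_info(n).items() if k in('R','t','fx','fy','cx','cy')} for n in('scene','side')]
s=lambda p:(280+p[0]*.35,150+p[1]*160/450); d=lambda p:(270+(p[0]-400)*.35,140+p[1]*160/450)
for n,p,q in(('dot',(186,326),(605,292)),('Stripe near',(110,330),(540,330)),('stripe far',(135,260),(503,286)),('top near',(216,283),(633,235)),('top far',(238,212),(590,190))):print(n,(tri(ci,(s(p),d(q)))*1000).round(1))
E
```

```text
dot [550.4  -9.4  22.8]
Stripe near [511.9 -23.    7.5]
stripe far [492.7  29.6   4.8]
top near [565.2  -5.6  59.7]
top far [546.3  45.9  59.7]
```

```bash
python3 -c "
from station import manip;print(manip.sign_off())"
```

```text
the job is handed in; nothing more can be done
None
```

The blue-striped rest stands released on its flat black foot on the green mat, and I have handed the job in (no verdict was reported).

**What I did:**
- I gripped the rest by its flat ends, which stopped the rocking, and carried it to the mat. It did not turn in the grip under its own weight.
- I set it down on its belly and gripped it again near the middle.
- I then rolled it slowly onto the foot, stripe going down, while it stayed held, then opened the gripper and lifted clear. The clock read 14.65 s, against the 35 s limit.

**What the last checks showed:**
- **Position:** the centre of mass is at about (541, 17) mm and the mat's centre at (544, 20) mm, so about 4 mm off, well inside 30 mm.
- **Height:** the marker dot on the end of the rest, which I took as level with the centre of mass, measured 23 mm above the bench. Standing on the 3 mm mat it should be 25 mm, so this agrees within the 2 mm calibration.
- **Standing:** the face's upper edge is at 60 mm and its stripe edge at 5 to 7 mm, which is about the 43 degree slant the foot should give.
- **Orange rest:** the arm never came near it, and it still stands on its foot in the last picture. I did not measure its shift.

I did not take a second picture to measure stillness. The force reading after lifting clear was near zero, and the gripper is about 140 mm above where it let go.

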